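# Reset the timer and open the centrifuge lid

### The arm

A 7-joint arm with a two-finger parallel gripper is mounted at the origin on a cart in front of the work surface, level with it; the furniture and walls round the work are solid. World frame = base frame: x ahead of the robot, y to its left, z up, the work surface at z = 0. Lengths are in m, angles in rad, forces in N, time in s.
With the tool pointing down it reaches from about 0.425 to 0.95 m from the base axis. Payload 4.7 kg.
Tool frame: the origin (TCP) lies midway between the tips of the shut fingers; the grasp point (between the pads) lies 19 mm behind it; z points along the fingers, y is the line along which they close (so a half turn about z gives the same grasp; the last joint's range is limited). The gripper opens to 87 mm and grips with 3 to 60 N. Pads are 19 mm wide; open, the fingers measure 117 mm over their backs; the gripper's body (75 mm by 190 mm) begins 51 mm behind the grasp point.
Start: joints at [1.213, 0.469, -0.049, 1.532, 0.024, 1.141, -0.082], TCP at [0.218, -0.639, 0.186] pointing down, gripper open.
Joint ranges: [-2.59, 2.59], [-0.33, 1.99], [-1.39, 1.29], [0.1, 2.45], [-1.04, 4.18], [0.21, 1.99], [-2.66, 2.66]. Speed limits (rad/s): [2.57, 2.57, 3.14, 3.14, 3.14, 3.14, 3.14].

### API

Orientations are given as a 3x3 rotation matrix whose columns are the frame's x, y, z axes.
In Python, from workcell import manip gives the robot as it stands. Calls block until the motion is done:
- manip.move_to(position, orientation): joint-space move of the TCP to a pose.
- manip.move_linear(position, rotation=None, velocity=0.15, stop_force=None): straight line of the TCP; rotation=None keeps the orientation; velocity is the mean speed in m/s. With stop_force (N) it stops when the force on the tool has changed by that much, and returns True; else False.
- manip.move_j(angles): joint-space move.
- manip.grip(opening, squeeze=None): finger opening in m; squeeze is the grip in N (None keeps the last); returns when the fingers have stopped.
- manip.sleep(seconds).
- manip.solve_ik(position, orientation): joint angles nearest the present ones, or None.
- manip.capture(name): name is "scene" or "top" or "wrist"; returns a dict with "frame" (420x560x3 uint8, blue, green, red), "mtx" (3x3 intrinsics, pixels), "dist_coeffs" ([k1, k2, p1, p2, k3] as OpenCV has them; the pictures are not rectified), "cam_to_world" (4x4, takes a point from camera to world coordinates). Camera axes: x right, y down, z forward; pixel columns grow to the right and rows downward; lengths in m; the calibration is good to about 2 mm. A picture is of the moment at which its call begins. There is no depth.
A pose or a line that the arm cannot do raises manip.Unreachable and nothing moves.
- manip.job_done(): hands the job in; it is judged then, once.
Readings, each from a call of its own:
- manip.get_t(): time.
- manip.get_q(): joint angles.
- manip.get_dq(): joint speeds.
- manip.get_tau(): joint torques, N m.
- manip.get_eef_pos(): TCP position.
- manip.get_tool_rot(): TCP orientation.
- manip.get_wrist_force(): force on the tool from outside, world axes, zero at the start.
- manip.get_ft_torque(): the same for the moment, N m.
- manip.get_grip_width(): finger opening in m.
- manip.get_grasp_force(): force on a finger pad.
Only numpy, scipy, OpenCV 4.12 (cv2) and the standard library are available. Lean on these libraries where they do the work, as an engineer would, in place of code of your own. Each camera call takes 0.05 s, during which the arm holds its last target. There are 200 camera calls.

### The job

Turn the centrifuge's black timer knob anticlockwise back to its zero stop, then, with the orange release still at home, tug the lid up by its steel handle to learn whether the catch holds it. If it is caught, slide the release fully to the right; then lift the lid by its handle to 45 degrees or more and finish while still holding it there. Leave the other things on the worktop where they stand.

Things in the scene. Friction and masses are not known exactly. Their poses are not given: they have to be found in the camera images.
- centrifuge: white benchtop centrifuge, 250 deep (x) x 224 wide (y), heavy and fixed to the worktop; origin at the centre of its underside. Its x axis points to its back, y to its left as the robot faces it, z up; its front faces the robot, turned up to 17 degrees either way. The front 80 mm are a flat console whose top lies 105 above the worktop (timer knob at its left, orange release at its right); behind that lies the grey lid. (Lengths in mm.)
- timer (a joint): angle of the black timer knob, rad: 0 = its zero stop (white mark of the knob toward the machine's front, at the red tick), grows clockwise seen from above up to 2.6. So turning it back is anticlockwise from above. It starts between 0.7 and 1.4, has a little friction (0.03 N m) and stays where it is left.
- timer_grip (a point): point on the upright axis of the timer knob, 37 above the console top. The knob has an upright bar 38 long, 14 thick, that can be pinched across its thickness; the bar reaches from 14 above the console to 44 above it (7 above this point). At joint value 0 the bar lies along the machine's x axis, and it turns with the joint. Round base of radius 32, 6 high, under it. (Lengths in mm.)
- lid (a joint): opening angle of the lid, rad: 0 = shut, 1.35 = its upper stop. It has no stay and falls shut when let go. While the hidden catch is engaged the lid rattles up only to about 0.05 (7 mm at the front) and then stops firmly; if the catch happens to be free it just keeps rising. Nothing shows from outside which it is.
- lid_handle (a point): middle of the lid's steel handle: a round bar 12 mm thick, 108 long along the machine's y axis, on two posts (48 to each side of the middle), 28 clear above the lid. Lid shut: bar centre 152 above the worktop, 146 in front of the hinge line and 40 above it, so it first moves up and about a quarter as far back. Lid about 0.3 kg, 2 N at the handle.
- lid_hinge (a point): middle of the lid's hinge line at the back of the machine, 112 above the worktop; the line runs along the machine's y axis. (Lengths in mm.)
- release (a joint): travel of the orange release slide, m: 0 = home, 0.018 = fully slid, toward the machine's right (its -y). Sliding it fully to its stop draws the hidden catch clear for good. Resistance up to 6 N, most at the start, then it snaps over; it stays where it is left.
- release_grip (a point): centre of the upright orange thumb piece of the release, 15 above the console top; the thumb piece is 16 (machine x) x 14 (machine y), from the console up to 28 above it. (Lengths in mm.)
- pp_bottle_mid (a point): white bottle with a blue screw cap, 64 across, 130 high mm, a bystander; this point is at its centre, half-way up
- brown_bottle_mid (a point): brown bottle with a black cap, 54 across, 125 high mm, a bystander; this point is at its centre, half-way up
- small_vial_mid (a point): small white vial with a red cap, 32 across, 75 high mm, a bystander; this point is at its centre, half-way up
- cap_vial_mid (a point): small white vial with a white cap, 27 across, 52 high mm, a bystander; this point is at its centre, half-way up
- beaker_mid (a point): small glass beaker, 66 x 57 x 69 mm, a bystander; this point is at its centre, half-way up
- tape_mid (a point): roll of black tape lying flat, 51 x 48 x 19 mm, a bystander; this point is at its centre, half-way up

How it is judged:
By the outcome, as a careful person would: the job done as asked, in the order asked, and still so for the second after the job is handed in, while the arm keeps its last pose, push and grip.
It also fails if it takes over 69 s, if anything falls off the work surface, if the arm or the gripper's body presses on something with over 40 N, if the wrist force passes 120 N, or if a joint passes its speed limit or range.

## Working session

There is one attempt and no reset: what is moved stays moved. The work goes in short steps, each a Python script; the robot and the scene stay as the last script left them, time stands still between calls to the robot, and variables do not carry over. Pictures are saved under pics/ and viewed, at most 10 in all, crops included, and the job is handed in when it is done.

```bash
mkdir -p pics; cat > h.py <<'E'
import numpy as np, cv2, pickle
def save(d,n): cv2.imwrite(f'pics/{n}.png',d['frame']); pickle.dump(d,open(f'pics/{n}.pkl','wb'))
def load(n): return pickle.load(open(f'pics/{n}.pkl','rb'))
def ray(d,px):
    u=cv2.undistortPoints(np.array([[px]],float),np.array(d['mtx']),np.array(d['dist_coeffs']))[0,0]
    T=np.array(d['cam_to_world']); v=T[:3,:3]@np.array([u[0],u[1],1.]); return T[:3,3],v/np.linalg.norm(v)
def onz(d,px,z):
    o,v=ray(d,px); return o+v*(z-o[2])/v[2]
def proj(d,P):
    T=np.linalg.inv(np.array(d['cam_to_world'])); r=cv2.Rodrigues(T[:3,:3])[0]
    return cv2.projectPoints(np.atleast_2d(P).astype(float),r,T[:3,3],np.array(d['mtx']),np.array(d['dist_coeffs']))[0][:,0]
E
python3 - <<'E'
from workcell import manip
from h import *
a=manip.capture("scene");b=manip.capture("top");save(a,'s0');save(b,'t0')
print(a['cam_to_world'],b['cam_to_world'],manip.get_t(),manip.get_eef_pos(),manip.get_tool_rot())
E
```

```text
[[ 0.88432551 -0.35325585  0.30525186  0.21640999]
 [-0.46667664 -0.68769984  0.55613114 -0.71655904]
 [ 0.01346507 -0.63425486 -0.77300677  1.02050653]
 [ 0.          0.          0.          1.        ]] [[ 0.00181966 -0.99550803  0.09465965  0.49405443]
 [-0.99999031 -0.0021909  -0.00381808 -0.04923358]
 [ 0.00400832 -0.09465178 -0.99550237  1.08256947]
 [ 0.          0.          0.          1.        ]] 0.1 [ 0.21772969 -0.63828324  0.18498515] [[ 9.46442322e-01  3.22872234e-01 -6.71324043e-04]
 [ 3.22872915e-01 -9.46440897e-01  1.64583283e-03]
 [-1.03974805e-04 -1.77443820e-03 -9.99998420e-01]]
```

View pics/t0.png

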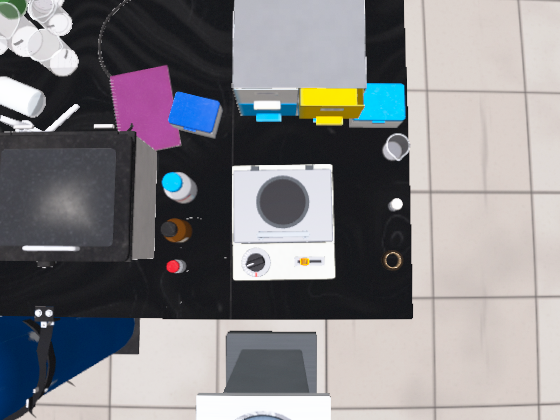

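View pics/s0.png

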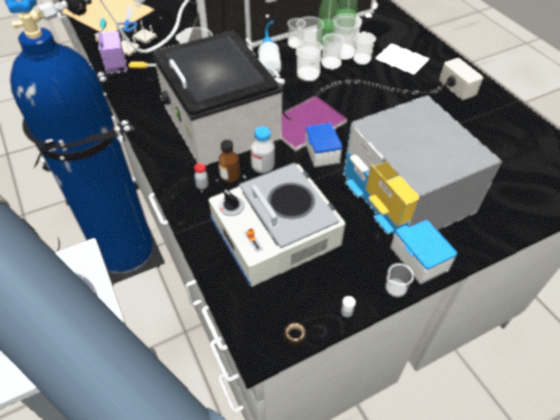

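The top view shows the centrifuge nearly square to the robot: corners about (233,166), (332,164), (335,278), (233,279), knob at (257,262), orange release at (303,261). The bystanders stand to its sides. Next I'll zoom in on both views.

```bash
python3 - <<'E'
from h import *
t=load('t0');s=load('s0')
c=cv2.resize(t['frame'][155:290,220:345],None,fx=4.4,fy=4.4,interpolation=cv2.INTER_CUBIC);cv2.imwrite('pics/c1.png',c)
for n,p in dict(fl=(233,279),fr=(335,278),knob=(257,262)).items(): print(n,onz(t,p,.105).round(4))
for n,d in(('t',t),('s',s)):
    h=cv2.cvtColor(d['frame'],cv2.COLOR_BGR2HSV)
    m=cv2.inRange(h,(5,150,120),(20,255,255))
    k,l,st,ce=cv2.connectedComponentsWithStats(m)
    for i in range(1,k):
        if st[i,4]>8: print(n,st[i],ce[i].round(1),onz(d,ce[i],.128).round(4))
E
```

```text
fl [0.4313 0.0591 0.105 ]
fr [ 0.4338 -0.1626  0.105 ]
knob [0.4682 0.0072 0.105 ]
t [167 238   8   4  17] [170.7 239.2] [0.5166 0.1913 0.128 ]
t [301 258   7   7  32] [303.8 260.8] [ 0.4716 -0.0936  0.128 ]
s [220 155  15  10 101] [226.4 159.2] [0.5146 0.1426 0.128 ]
s [248 230   6  10  49] [250.8 234.2] [ 0.4679 -0.1009  0.128 ]
```

View pics/c1.png

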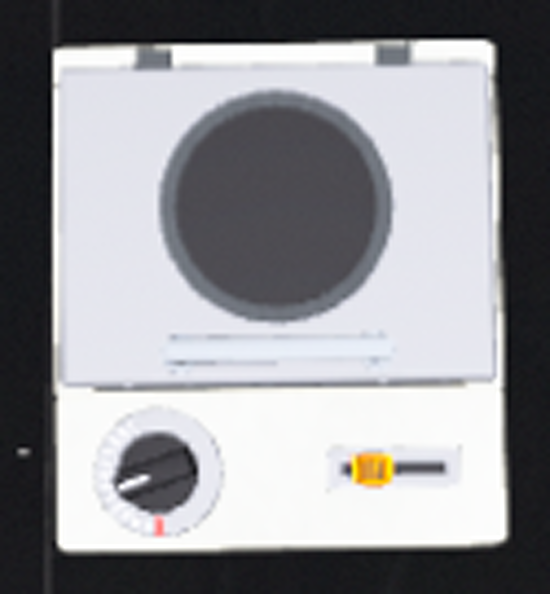

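Zoomed in, the white mark points left and toward the front, about 1.15 rad from the red tick. The knob centre is at full-frame (255.8,262), the release at (304.4,261.5) and the handle middle at (283.2,234). Yaw is about +0.012. Next I'll compute the points, check reach and hover over the knob.

```bash
cat >> h.py <<'E'
PSI=0.012
from scipy.spatial.transform import Rotation as Ro
MX=np.array([np.cos(PSI),np.sin(PSI),0]); MY=np.array([-np.sin(PSI),np.cos(PSI),0]); UP=np.array([0,0,1.])
def down(yaw): # tool pointing down, tool y at world yaw
    y=np.array([np.cos(yaw),np.sin(yaw),0]); z=-UP; return np.column_stack([np.cross(y,z),y,z])
E
python3 - <<'E'
from workcell import manip
from h import *
t=load('t0')
K=onz(t,(255.8,262),.110);R=onz(t,(304.4,261.4),.13);H=onz(t,(283.2,233.9),.155)
M=np.array([.4325,-.0518,0])+.125*MX
for n,p in(('K',K),('R',R),('H',H)): print(n,p.round(4),'machine',((p-M)@MX).round(4),((p-M)@MY).round(4))
print('hinge x',(H+.146*MX)[:2], 'cab', onz(t,(300,90),.2),onz(t,(330,122),.05),onz(t,(330,122),.15))
q0=1.15
best=None
for half in(0,np.pi):
    for q in(q0,0.,-.06):
        yaw=PSI+np.pi/2-q+half
        s=manip.solve_ik([K[0],K[1],.123],down(yaw)); print('knob',half,q,None if s is None else np.round(s,2))
for half in(0,np.pi):
    s=manip.solve_ik([H[0],H[1],.133],down(PSI+half)); print('handle',half,None if s is None else np.round(s,2))
    for tilt in (0,.25):
        # rotate about machine y: n tilts to +x
        P=H+np.array([0.083,0,.25-.155]); Rm=Ro.from_rotvec(MY*tilt).as_matrix()@down(PSI+half)
        s=manip.solve_ik(P+.019*Rm[:,2],Rm); print(' lifted',half,tilt,None if s is None else np.round(s,2))
E
```

```text
K [0.4684 0.0095 0.11  ] machine -0.0884 0.0609
R [ 0.4703 -0.0949  0.13  ] machine -0.0877 -0.0435
H [ 0.5277 -0.0497  0.155 ] machine -0.0297 0.0009
hinge x [ 0.6737225  -0.04796314] cab [ 0.82040883 -0.08346223  0.2       ] [ 0.79729463 -0.16043123  0.05      ] [ 0.7679271  -0.14966221  0.15      ]
knob 0 1.15 [ 0.6   0.31 -0.83  2.04  0.29  0.91  0.04]
knob 0 0.0 [ 0.76  0.39 -1.06  2.04  0.42  0.95  1.06]
knob 0 -0.06 [ 0.77  0.4  -1.08  2.03  0.43  0.96  1.11]
knob 3.141592653589793 1.15 [-1.02  0.36  1.13  2.12 -0.41  0.91 -2.36]
knob 3.141592653589793 0.0 [ 0.4   0.26 -0.6   2.05  0.19  0.88 -1.85]
knob 3.141592653589793 -0.06 [ 0.41  0.26 -0.6   2.05  0.19  0.88 -1.8 ]
handle 0 [ 0.54  0.36 -0.65  1.91  0.26  0.96 -0.22]
 lifted 0 0 [ 0.52  0.41 -0.69  1.6   0.27  1.22 -0.21]
 lifted 0 0.25 [ 0.41  0.55 -0.63  1.41  0.27  1.53 -0.22]
handle 3.141592653589793 [-0.82  0.48  1.12  1.98 -0.52  1.01 -2.58]
 lifted 3.141592653589793 0 [-0.74  0.52  1.12  1.68 -0.49  1.26 -2.65]
 lifted 3.141592653589793 0.25 [-0.63  0.69  1.11  1.48 -0.5   1.57 -2.63]
```

```bash
python3 - <<'E'
from workcell import manip
from h import *
manip.move_to([.468,.0095,.21],down(PSI+np.pi/2-1.15))
manip.grip(.05,20)
d=manip.capture('wrist');save(d,'w1');print(manip.get_t(),manip.get_q())
print(proj(d,[[.4684,.0095,.149],[.4703,-.0949,.133],[.5277,-.0497,.158],[.4684,.0095,.111]]))
E
```

```text
3.5167 [ 0.65070992  0.18967965 -0.85142746  1.93722057  0.1611699   1.08389612
  0.16510615]
[[278.76191853 213.09323592]
 [234.89153655 305.33059211]
 [312.07890869 303.11325185]
 [278.74186635 203.0391068 ]]
```

View pics/w1.png

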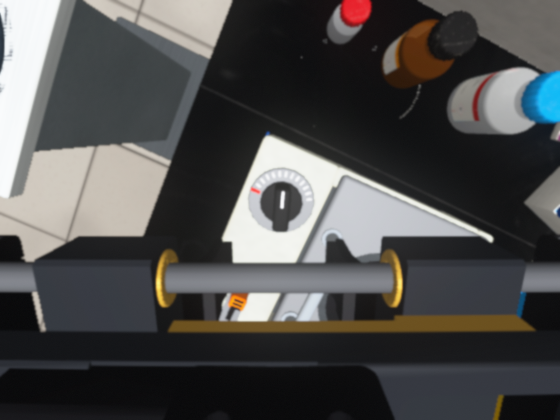

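The wrist view shows the knob base at (281,200), against a predicted (279,203), so the position is good to about 2 mm. The bar stands upright in the picture, so it lies across the closing line as wanted. Next I'll pinch and turn it.

```bash
python3 - <<'E'
from workcell import manip
from h import *
d=load('w1');K=onz(d,(281,200.5),.110);print(K);K=(K+[.4684,.0095,.11])/2
y0=PSI+np.pi/2
P=[K[0],K[1],.123]
manip.move_linear(P,down(y0-1.15),velocity=.12,stop_force=15)
print(manip.get_eef_pos(),manip.get_wrist_force())
w=manip.grip(0.0,15);print(manip.get_grip_width(),manip.get_wrist_force(),manip.get_ft_torque(),manip.get_t())
for q in(.9,.6,.3,.1,0,-.04,-.08):
    manip.move_linear(P,down(y0-q))
    print(q,manip.get_t(),manip.get_wrist_force().round(1),manip.get_ft_torque().round(2),manip.get_grip_width())
R=manip.get_tool_rot();print('real q',y0-np.arctan2(R[1,1],R[0,1]))
E
```

```text
[0.469407   0.01244344 0.11      ]
[0.46956258 0.01116467 0.12357767] [ 0.8962615   0.50693255 -0.17517495]
0.0002583747288820731 [ 0.63028467 -0.17588205  0.7019561 ] [ 0.0434771  -0.12002467 -0.01001021] 5.45
0.9 5.85 [ 0.2 -0.2 -0.8] [ 0.03 -0.13 -0.  ] 0.0004331773914472399
0.6 6.3 [0.3 0.4 0.3] [ 0.05 -0.14 -0.01] 0.0005014963113427894
0.3 6.75 [-0.1  0.5  0.7] [ 0.07 -0.07  0.05] 0.0005307827797079497
0.1 7.1 [-0.5 -1.4 -0.8] [ 0.1  -0.12  0.03] 0.00042261391718237623
0 7.35 [-0.4  0.5 -0.1] [ 0.14 -0.14 -0.04] 0.0003771025649839456
-0.04 7.6 [-0.2 -0.3 -0.4] [ 0.09 -0.1  -0.  ] 0.0003421394640748798
-0.08 7.85 [-0.3  1.4 -0.1] [ 0.17 -0.14  0.03] 0.0008763299668603152
real q -0.07810430598274087
```

The fingers shut fully, so the bar wasn't between them. I'll look before doing anything else.

```bash
python3 - <<'E'
from workcell import manip
from h import *
s=manip.capture('scene');t=manip.capture('top');save(s,'s1');save(t,'t1')
a=cv2.resize(s['frame'][150:290,190:350],(480,420),interpolation=cv2.INTER_CUBIC)
b=cv2.resize(t['frame'][200:300,225:300],(315,420),interpolation=cv2.INTER_CUBIC)
cv2.imwrite('pics/c2.png',np.hstack([a,b]));print(proj(s,[[.4696,.011,.123],[.469,.011,.149]]),manip.get_eef_pos())
E
```

```text
[[231.35093413 201.62397217]
 [230.32867619 194.51327308]] [0.46888016 0.01094389 0.12298597]
```

View pics/c2.png

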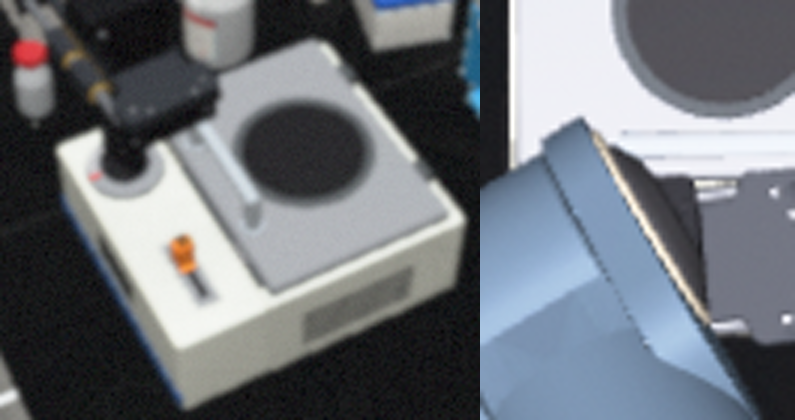

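```bash
python3 - <<'E'
from workcell import manip
from h import *
print(manip.get_grip_width(),manip.get_grasp_force())
manip.grip(.05,15);print(manip.get_grip_width(),manip.get_grasp_force())
P=manip.get_eef_pos();P[2]=.21
manip.move_linear(P,velocity=.15)
d=manip.capture('wrist');save(d,'w2');print(manip.get_t())
cv2.imwrite('pics/c3.png',cv2.resize(d['frame'][100:330,150:420],(700,596),interpolation=cv2.INTER_CUBIC))
print(proj(d,[[.4694,.011,.149],[.4694,.011,.111]]))
E
```

```text
0.000384364108984413 0.0
0.04978778317637788 0.0
9.7917
[[278.90522495 214.19938055]
 [278.90796547 204.05008027]]
```

View pics/c3.png

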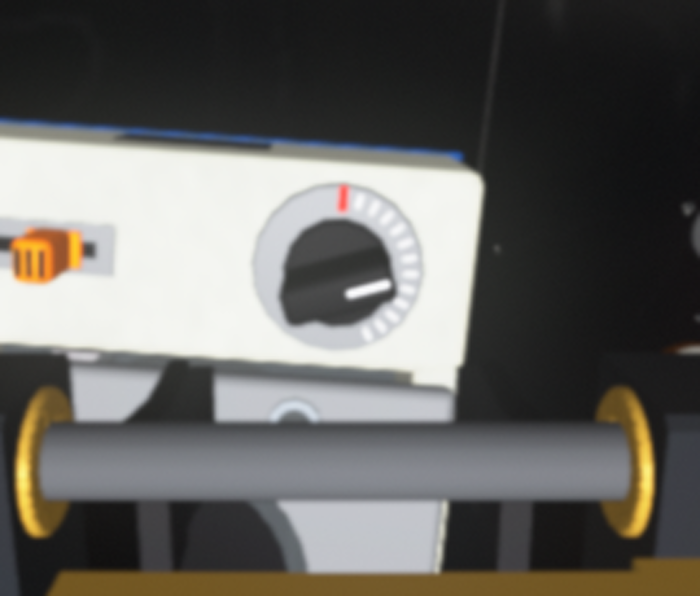

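The knob is unchanged: the mark still points machine-left and a little to the front (q about 1.2), and its centre at (280,203) is as predicted. I'll compare the visible fingertips with where the TCP should project.

```bash
python3 - <<'E'
from workcell import manip
from h import *
d=load('w2');p=manip.get_eef_pos();R=manip.get_tool_rot();T=np.array(d['cam_to_world'])
print(p,R.round(3))
print('cam in tool',R.T@(T[:3,3]-p),(R.T@T[:3,:3]).round(3))
for dz in(0,-.019,-.05):
  print(proj(d,[p+R@[0,s*.025,dz] for s in(-1,0,1)]).round(0).tolist())
w=load('w1');print(np.array(w['cam_to_world'])[:3,3])
s=load('s1')
print('K by scene base px(231.7,208.3):',onz(s,(231.7,208.3),.108),'release',onz(s,(190+181/3,150+240/3),.133))
# two-ray for knob base: top and scene
for n,px in(('t0',(255.8,262)),('w1',(281,200)),('w2',(280,202.6))): print(n,ray(load(n),px)[0],onz(load(n),px,.108))
E
cp pics/w1.png /tmp/; python3 -c "
import cv2;a=cv2.imread('pics/s0.png')[150:280,190:350];cv2.imwrite('pics/c4.png',cv2.resize(a,(720,585),interpolation=cv2.INTER_CUBIC))"
```

```text
[0.46804647 0.01064345 0.20900321] [[-0.996 -0.092 -0.002]
 [-0.092  0.996 -0.   ]
 [ 0.002  0.    -1.   ]]
cam in tool [ 0.06678707  0.00025891 -0.19866418] [[-0.    -0.969 -0.248]
 [ 1.     0.    -0.001]
 [ 0.001 -0.248  0.969]]
[[240.0, 235.0], [279.0, 235.0], [317.0, 235.0]]
[[236.0, 246.0], [279.0, 246.0], [321.0, 246.0]]
[[229.0, 267.0], [278.0, 267.0], [328.0, 267.0]]
[0.44001516 0.07060697 0.40841565]
K by scene base px(231.7,208.3): [0.46606737 0.00357619 0.108     ] release [ 0.47070299 -0.0932333   0.133     ]
t0 [ 0.49405443 -0.04923358  1.08256947] [0.46830539 0.00963874 0.108     ]
w1 [0.44001516 0.07060697 0.40841565] [0.46939778 0.01249781 0.108     ]
w2 [0.40190555 0.00479899 0.40779772] [0.46856907 0.01197289 0.108     ]
```

View pics/c4.png

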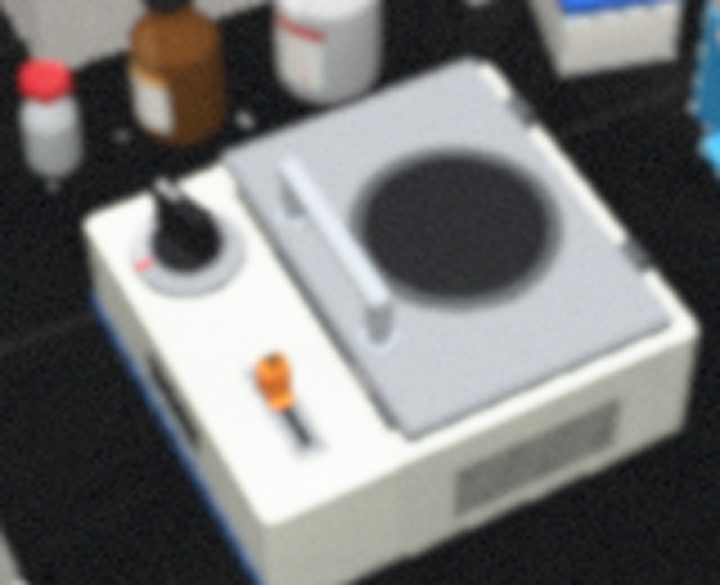

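The scene view confirms the knob position: its bar is upright, leaning toward machine-left. Geometry says the fingers straddled it, so I'll descend again, close in steps, and record a wrist and scene view on each side.

```bash
python3 - <<'E'
from workcell import manip
from h import *
q=1.2;y0=PSI+np.pi/2
R=down(y0-q);P=np.array([.4685,.0115,.122])
manip.move_linear([P[0],P[1],.2],R,velocity=.2)
manip.move_linear(P,R,velocity=.15,stop_force=15)
print(manip.get_eef_pos(),manip.get_tool_rot()[:,1],manip.get_grip_width(),manip.get_wrist_force())
a=manip.capture('wrist');s1=manip.capture('scene')
for w in(.03,.02,.014,.010):
    manip.grip(w,15);print(w,manip.get_grip_width(),manip.get_grasp_force(),manip.get_wrist_force().round(1),manip.get_ft_torque().round(2),manip.get_t())
b=manip.capture('wrist');s2=manip.capture('scene')
f=lambda x:cv2.resize(x,(400,300),interpolation=cv2.INTER_CUBIC)
cv2.imwrite('pics/c5.png',np.vstack([np.hstack([f(a['frame'][150:330,160:400]),f(b['frame'][150:330,160:400])]),np.hstack([f(s['frame'][170:230,200:280]) for s in(s1,s2)])]))
E
```

```text
[0.46911449 0.01182491 0.12253742] [0.92752613 0.3737568  0.00106608] 0.049879833007277656 [-0.13841984 -0.42111429  0.03484652]
0.03 0.029825239078792778 0.0 [-0.3  0.6 -0.8] [ 0.04 -0.1  -0.07] 12.6667
0.02 0.020011275962842426 0.0 [-0.6 -0.5  0.8] [-0.06 -0.14  0.01] 13.1917
0.014 0.014211536783102347 0.0 [-0.3 -0.5 -0.3] [ 0.01 -0.12  0.  ] 13.6333
0.01 0.010133875253150177 0.0 [-0.2  0.2 -0.6] [ 0.03 -0.1  -0.03] 14.025
```

View pics/c5.png

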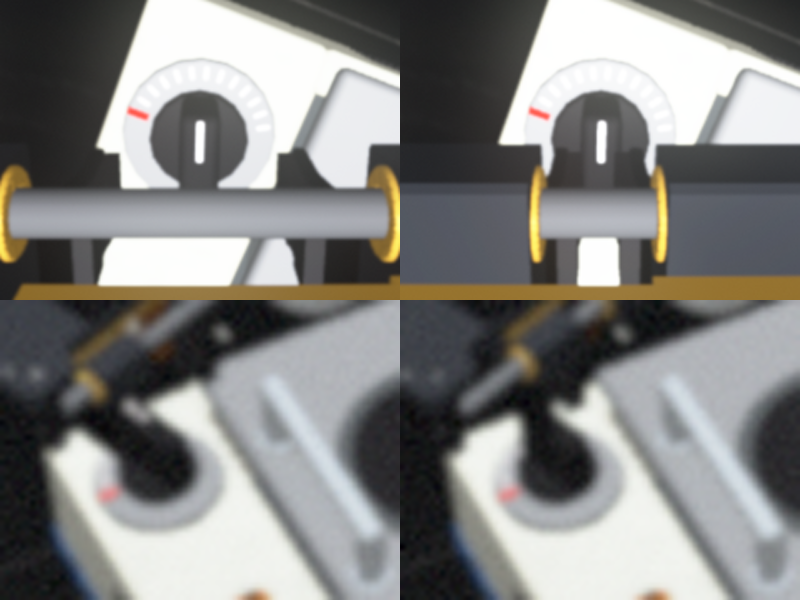

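The fingertips look about 35 mm shorter than the TCP implies. At 50 mm opening their inner gap spans about 95 px (columns 232–327, row 240), which puts them nearer the camera and above the bar. I'll probe downward gently to find the true tip height.

```bash
python3 - <<'E'
from workcell import manip
from h import *
manip.grip(.05,15)
P=manip.get_eef_pos();R=down(PSI+np.pi/2-1.2)
for z in(.110,.100):
    r=manip.move_linear([.4685,.0115,z],R,velocity=.03,stop_force=5)
    print(z,r,manip.get_eef_pos().round(4),manip.get_wrist_force().round(1),manip.get_t())
    if r: break
    manip.grip(.0,15);w=manip.get_grip_width();print(' width',w,manip.get_grasp_force())
    if w>.008: break
    manip.grip(.05,15)
E
```

```text
0.11 False [0.4684 0.0116 0.1099] [-0.8  0.9  0.3] 15.6083
 width 0.013283129487899155 14.959710091352463
```

Gripped at TCP z 0.110, with width 13.3 mm. So the real fingertips end roughly 30 mm above the nominal TCP. I'll go a little deeper and turn.

```bash
python3 - <<'E'
from workcell import manip
from h import *
y0=PSI+np.pi/2;P=[.4685,.0115,.101]
manip.grip(.04,20)
r=manip.move_linear(P,down(y0-1.2),velocity=.05,stop_force=6);print(r,manip.get_eef_pos())
P[2]=manip.get_eef_pos()[2]
manip.grip(0,20);print(manip.get_grip_width(),manip.get_grasp_force(),manip.get_t())
for q in(.9,.6,.3,.1,.03,-.02,-.06,-.1):
    manip.move_linear(P,down(y0-q))
    tz=np.mean([manip.get_ft_torque() for _ in range(5)],0)
    R=manip.get_tool_rot()
    print(q,'real',round(y0-np.arctan2(R[1,1],R[0,1]),3),manip.get_wrist_force().round(1),tz.round(2),manip.get_grip_width())
    if abs(tz[2])>.5: break
print(manip.get_t())
E
```

```text
False [0.46802902 0.01152177 0.10046241]
0.013758223863034132 19.984297156333923 18.0083
0.9 real 0.902 [0.4 0.6 5. ] [ 0.11 -0.16  0.04] 0.014014294198263158
0.6 real 0.601 [0.7 1.6 4.7] [ 0.15 -0.21 -0.01] 0.0139257499001734
0.3 real 0.302 [1.  0.8 5.9] [ 0.1  -0.2   0.12] 0.014077070967231967
0.1 real 0.101 [ 0.2 -0.1  5.7] [ 0.14 -0.18 -0.  ] 0.01370528587906157
0.03 real 0.031 [0.4 0.3 5.7] [ 0.16 -0.2   0.05] 0.013945665520723845
-0.02 real -0.018 [0.6 1.4 6.1] [ 0.12 -0.25 -0.17] 0.013919725018374424
-0.06 real -0.057 [1.1 0.8 5.8] [ 0.2  -0.28 -0.43] 0.013937831851487267
-0.1 real -0.097 [0.3 0.2 5.6] [ 0.29 -0.3  -0.42] 0.014724911872755339
20.7083
```

The knob reached its stop: the moment rises from about q=-0.02. Next I'll release, lift, take a check picture, then grasp the handle and tug.

```bash
python3 - <<'E'
from workcell import manip
from h import *
manip.grip(.05,20)
P=manip.get_eef_pos();P[2]=.2
manip.move_linear(P,velocity=.2)
w=manip.capture('wrist');save(w,'w3')
R=down(PSI);H=np.array([.5277,-.0497,.18])
manip.move_to(H,R)
v=manip.capture('wrist');save(v,'w4')
print(proj(v,[[.5277,-.0497,.158]]),proj(w,[[.4685,.0115,.111],[.4703,-.0949,.133]]),manip.get_t())
f=lambda x:cv2.resize(x,(400,300))
cv2.imwrite('pics/c6.png',np.hstack([f(w['frame'][100:310,140:420]),f(v['frame'])]))
E
```

```text
[[279.04006555 227.50942187]] [[279.18216578 206.09368199]
 [154.03827709 200.46303173]] 23.6083
```

View pics/c6.png

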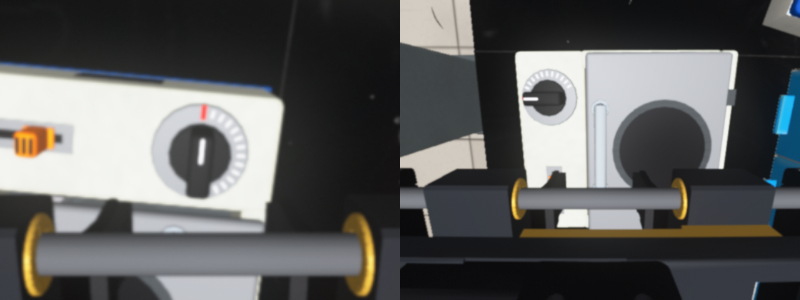

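Left: the knob's mark points at the red tick and the release is still at home. Right: the handle bar is at column 280, exactly under the tool (predicted 279). Next I'll grasp it and tug.

```bash
python3 - <<'E'
from workcell import manip
from h import *
R=down(PSI);H=np.array([.5277,-.0497,.122])
r=manip.move_linear(H,R,velocity=.1,stop_force=6);print(r,manip.get_eef_pos(),manip.get_wrist_force())
manip.grip(0,40);w=manip.get_grip_width();print(w,manip.get_grasp_force(),manip.get_wrist_force(),manip.get_t())
if .009<w<.02:
    p0=manip.get_eef_pos()
    for a in(.03,.06,.1,.15):
        x,z=-.146,.04
        dx=x*np.cos(a)+z*np.sin(a)-x; dz=-x*np.sin(a)+z*np.cos(a)-z
        r=manip.move_linear(p0+dx*MX+dz*UP,velocity=.03,stop_force=15)
        print(a,r,(manip.get_eef_pos()-p0).round(4),manip.get_wrist_force().round(1),manip.get_grip_width())
        if r: break
print(manip.get_t())
E
```

```text
False [ 0.52812358 -0.04953967  0.12232115] [ 0.0538542   0.27050372 -0.46176002]
0.0002561493823199927 0.0 [ 0.29278105  0.56213271 -0.69244962] 25.4
25.4
```

Missed again: the bar's top is at 0.158, so the tips end about 37 mm above the nominal TCP. I'll go lower.

```bash
cat >> h.py <<'E'
def arc(a):
    x,z=-.146,.04
    return (x*np.cos(a)+z*np.sin(a)-x)*MX+(-x*np.sin(a)+z*np.cos(a)-z)*UP
E
python3 - <<'E'
from workcell import manip
from h import *
R=down(PSI);H=np.array([.5277,-.0497,.102])
manip.grip(.05,40)
r=manip.move_linear(H,R,velocity=.06,stop_force=6);print(r,manip.get_eef_pos(),manip.get_wrist_force())
manip.grip(0,40);w=manip.get_grip_width();print(w,manip.get_grasp_force(),manip.get_wrist_force(),manip.get_t())
if .009<w<.02:
    p0=manip.get_eef_pos(); np.save('p0.npy',p0)
    for a in(.03,.06,.1,.15):
        r=manip.move_linear(p0+arc(a),velocity=.03,stop_force=15)
        print(a,r,(manip.get_eef_pos()-p0).round(4),manip.get_wrist_force().round(1),manip.get_grip_width())
        if r: break
print(manip.get_t())
E
```

```text
False [ 0.5274061  -0.04958894  0.10149316] [0.52514622 0.73004282 0.09414655]
0.01081694039069554 39.996092319488525 [ 2.8643149  -0.26721236 -0.7586962 ] 27.6917
0.03 False [0.0012 0.     0.0043] [ 1.3 -0.6 -3.6] 0.01066821487265198
0.06 True [0.0018 0.     0.0068] [ 1.9  1.5 -2.9] 0.010934825777236356
28.2333
```

```bash
python3 - <<'E'
from workcell import manip
from h import *
p0=np.load('p0.npy')
r=manip.move_linear(p0+arc(.1),velocity=.03,stop_force=20)
print(r,(manip.get_eef_pos()-p0).round(4),manip.get_wrist_force().round(1),manip.get_grip_width())
# caught if stopped at ~7-8 mm with force
if r and manip.get_eef_pos()[2]-p0[2]<.012:
    manip.move_linear(p0,velocity=.06); manip.grip(.05,20)
    manip.move_linear(p0+[0,0,.07],velocity=.2)
    R=down(PSI+np.pi/2)
    manip.move_to([.4703,-.0949,.17],R); manip.grip(.045,20)
    v=manip.capture('wrist');save(v,'w5')
    h=cv2.cvtColor(v['frame'],cv2.COLOR_BGR2HSV);m=cv2.inRange(h,(5,150,120),(22,255,255));m[220:]=0
    k,l,st,ce=cv2.connectedComponentsWithStats(m)
    for i in range(1,k):
        if st[i,4]>20: print(st[i],ce[i],onz(v,ce[i],.125))
    print('pred',proj(v,[[.4703,-.0949,.133],[.4703,-.0949,.105]]))
print(manip.get_t())
E
```

```text
True [0.0017 0.0001 0.0068] [ 1.9  1.5 -2.7] 0.010973328306147391
[268 206  26  14 307] [280.53745928 212.76547231] [ 0.46638718 -0.0932663   0.125     ]
pred [[278.37901521 220.33423331]
 [278.42622086 211.30297158]]
31.9833
```

The second pull stopped firmly at the same 6.8 mm, so the lid is caught. The release is measured at (0.467,-0.093), which agrees with the estimate. Now I'll slide it.

```bash
python3 - <<'E'
from workcell import manip
from h import *
R=down(PSI+np.pi/2);P=np.array([.469,-.0942,.088])
r=manip.move_linear(P,R,velocity=.1,stop_force=6);print(r,manip.get_eef_pos(),manip.get_wrist_force())
manip.grip(0,25);w=manip.get_grip_width();print(w,manip.get_grasp_force(),manip.get_t())
if w>.01:
    p=manip.get_eef_pos()
    for s in(.009,.018,.022,.026):
        r=manip.move_linear(p-s*MY,velocity=.04,stop_force=25)
        print(s,r,((manip.get_eef_pos()-p)@MY).round(4),manip.get_wrist_force().round(1),manip.get_grip_width())
        if r: break
print(manip.get_t())
E
```

```text
False [ 0.46959563 -0.09410446  0.08851569] [-0.31493172 -0.77492073 -0.04319242]
0.013255589971991388 24.999520182609558 33.6
0.009 False -0.0095 [0.5 0.9 0.2] 0.013599899560805965
0.018 False -0.0172 [-0.2  4.4 -0.5] 0.01377645452371392
0.022 False -0.0172 [-0.4 13.  -1.9] 0.01355061675330064
0.026 False -0.0172 [-0.  20.1 -1. ] 0.013340747180918605
34.85
```

The release is at its stop: it stayed at 17.2 mm while the force built to 20 N. Next I'll re-grasp the handle and lift along the arc.

```bash
python3 - <<'E'
from workcell import manip
from h import *
manip.grip(.045,20)
p=manip.get_eef_pos();p[2]=.18;manip.move_linear(p,velocity=.2)
w=manip.capture('wrist');save(w,'w6')
R=down(PSI);H=np.array([.5277,-.0497,.102])
manip.move_to([H[0],H[1],.165],R);manip.grip(.05,40)
print(manip.move_linear(H,R,velocity=.1,stop_force=6))
manip.grip(0,40);g=manip.get_grip_width();print(g,manip.get_grasp_force(),manip.get_t())
if .009<g<.02:
    p0=manip.get_eef_pos()
    for a in np.arange(.08,.93,.12):
        r=manip.move_linear(p0+arc(a),velocity=.06,stop_force=20)
        print(a.round(2),r,(manip.get_eef_pos()-p0).round(4),arc(a).round(4),manip.get_wrist_force().round(1),manip.get_grip_width())
        if r: break
    s=manip.capture('scene');save(s,'s2');t=manip.capture('top')
    f=lambda x:cv2.resize(x,(400,300))
    cv2.imwrite('pics/c7.png',np.hstack([f(w['frame'][100:310,140:420]),f(s['frame'][100:310,140:420])]))
    cv2.imwrite('pics/c7.png',np.vstack([cv2.imread('pics/c7.png'),np.hstack([f(t['frame']),f(s['frame'])])]))
print(manip.get_t())
E
```

```text
False
0.010720100989331365 39.99601185321808 39.7083
0.08 False [0.0035 0.     0.0116] [0.0037 0.     0.0115] [ 1.9  0.4 -4.9] 0.010351817400882552
0.2 False [0.0104 0.0001 0.0283] [0.0109 0.0001 0.0282] [-0.3 -0.5 -3.3] 0.010776179236096034
0.32 False [0.0191 0.0003 0.0443] [0.02   0.0002 0.0439] [-5.2  0.   0.5] 0.010361387975118755
0.44 False [0.0293 0.0005 0.0587] [0.0309 0.0004 0.0584] [-7.3  0.8  2.6] 0.010717788582540048
0.56 False [0.0414 0.0007 0.0723] [0.0435 0.0005 0.0714] [-9.2  0.2  6.2] 0.010707059418848615
0.68 False [0.0561 0.0009 0.0849] [0.0576 0.0007 0.0829] [-11.6  -0.6  11. ] 0.01064444663244725
0.8 False [0.0727 0.0012 0.0948] [0.073  0.0009 0.0926] [-6.8  0.7  8.5] 0.010933581999761043
0.92 False [0.0902 0.0015 0.1025] [0.0894 0.0011 0.1004] [-5.   0.9  6.7] 0.010364064435852284
43.3167
```

View pics/c7.png

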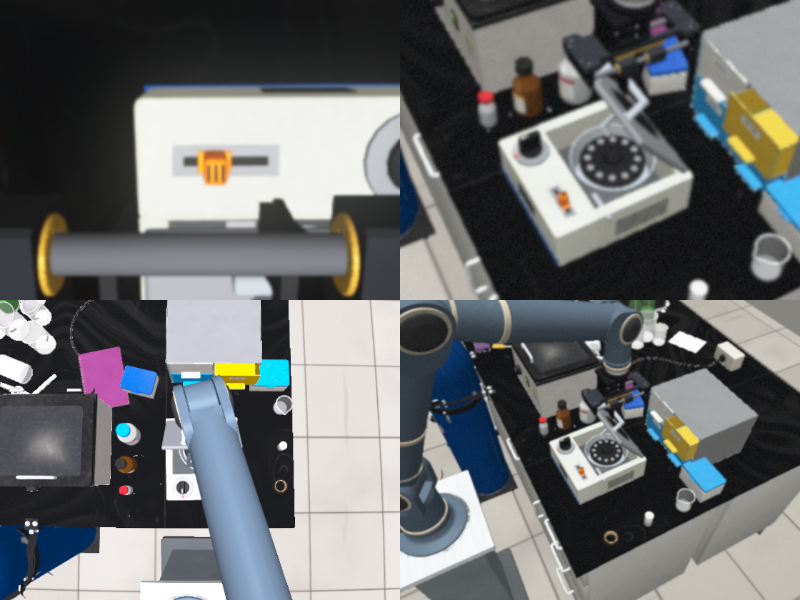

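The lid stands open with the handle in the gripper. The handle has moved 90 mm back, which means about 0.92 rad or 53°. The release is slid over, the knob is at zero and the bystanders are where they stood. I'm handing in.

```bash
python3 -c "
from workcell import manip
print(manip.get_grip_width(),manip.get_grasp_force(),manip.get_t());print(manip.job_done())"
```

```text
0.01089106397460358 39.99593138694763 43.3167
the job is handed in; nothing more can be done
None
```

I turned the timer back to its zero stop, tugged the lid and found it caught, slid the release fully right, and lifted the lid by its handle to about 53°, where the arm still holds it; the job was handed in at about 43 s.

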